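Grade specimen pucks from polishing slugs on a tilting sieve tray

TASK

Tilt the sieve tray by its handle, barred end down, so that all the small steel slugs drop through the bars into the pan below while the black pucks stay on the tray. Then tip the tray the other way so that all the pucks slide off its open end into the bin, and finally set the tray back level and let go of it. Leave everything else on the bench where it stands.

Things in the scene. Friction and masses are not known exactly. Their poses are not given: they have to be found in the camera images.
- grader: white base of the tilting grader, fixed to the table, 230 x 500 mm. Origin on the table straight below the tray's pivot, z up. x runs along the pivot axis, +y points to the end with the catch pan (under the tray's barred half), -y to the end with the receiving bin. Two posts at x = +-107 mm, up to 172 mm high, carry the pivot.
- tray (a joint): tilt of the sieve tray, rad: 0 level; positive lowers the barred end (grader's +y) and carries the handle towards +y, negative lowers the open end (-y) and carries the handle towards -y; stops at +-0.7. Stiff hinge: the tray stays where it is left, also loaded, and takes 4 to 9 N at the handle bar to turn either way.
- handle (a point): middle of the handle's top bar: round steel, 10 mm thick, 162 mm long along the grader's x, top of an arch fixed to the tray; free air for about 80 mm below it. It lies 110 mm above the pivot when level (270 mm above the table) and swings on a 110 mm arc about the pivot. Can be pushed either way by its side.
- pivot (a point): middle of the tray's pivot axis, level with the tray's floor, 160 mm above the table; its axes tilt with the tray, else as the grader's. Tray inside: 150 mm wide (x); y -140 to 0 mm plain floor, open at y -140; y 0 to 139 six 4 mm bars along y, 18 mm apart, closed by an end wall. Walls rise 34 mm above the floor. Its load starts to slide at 0.25 to 0.42 rad of tilt.
- pan (a point): middle of the floor of the catch pan, an open box under the tray's barred end; axes as the grader's. Inside x +-97 mm, y -122 to 119 mm from here; sides 39 mm, end wall 74 mm above this floor, which is 6 mm above the table.
- bin (a point): middle of the grey rubber floor of the receiving bin, an open box beyond and below the tray's open end; axes as the grader's. Inside x +-97 mm, y -120 to 117 mm from here; sides 52 mm, end wall 92 mm above this floor, which is 8 mm above the table.
- puck0_c (a point): centre of a specimen puck: black resin disc, 50 mm across, 20 mm tall, with a small metal inlay, about 55 g; too big for the gaps. Starts on the tray's plain floor.
- puck1_c (a point): centre of a specimen puck: black resin disc, 50 mm across, 20 mm tall, with a small metal inlay, about 55 g; too big for the gaps. Starts on the tray's plain floor.
- puck2_c (a point): centre of a specimen puck: black resin disc, 50 mm across, 20 mm tall, with a small metal inlay, about 55 g; too big for the gaps. Starts on the tray's plain floor.
- slug0_center (a point): centre of a plain dark steel slug, 12 mm across and 11 mm tall, about 11 g; falls through the gaps between the bars. Starts on the tray's plain floor among the pucks.
- slug1_center (a point): centre of a plain dark steel slug, 12 mm across and 11 mm tall, about 11 g; falls through the gaps between the bars. Starts on the tray's plain floor among the pucks.
- slug2_center (a point): centre of a plain dark steel slug, 12 mm across and 11 mm tall, about 11 g; falls through the gaps between the bars. Starts on the tray's plain floor among the pucks.
- slug3_center (a point): centre of a plain dark steel slug, 12 mm across and 11 mm tall, about 11 g; falls through the gaps between the bars. Starts on the tray's plain floor among the pucks.
- slug4_center (a point): centre of a plain dark steel slug, 12 mm across and 11 mm tall, about 11 g; falls through the gaps between the bars. Starts on the tray's plain floor among the pucks.
- brush_grip (a point): bystander: cleaning brush, 160 mm, lying beside the grader; the point is on its handle.
- dish: bystander: glass dish, 90 mm across, 18 mm high, beside the grader; origin under its centre.
- lens: bystander: black microscope objective, 34 mm across, 62 mm tall, standing beside the grader; origin under its centre.
- rinse: bystander: white rinse bottle, 52 mm across, 130 mm tall; origin under its centre.
- mug: bystander: white mug, 80 mm across, 90 mm tall; origin under its centre.
- jar: bystander: amber jar, 60 mm across, 70 mm tall; origin under its centre.
Mind the look-alikes: they are no part of the job. Leave any yellow look-alike of the part that bears puck2_c alone.

How it is judged:
By the outcome, as a careful person would: the job done as asked, in the order asked, and still so for the second after the job is handed in, with the robot touching nothing.
It also fails if it takes over 54 s, if anything falls off the work surface, if the arm or the gripper's body presses on something with over 40 N, if the wrist force passes 120 N, or if a joint passes its speed limit or range.

ROBOT

A 6-joint arm with a two-finger parallel gripper is mounted at the origin on the work surface. World frame = base frame: x ahead of the robot, y to its left, z up, the work surface at z = 0. Lengths are in m, angles in degrees, forces in N, time in s.
With the tool pointing down it reaches from about 0.3 to 0.85 m from the base axis. Payload 4.2 kg.
Tool frame: the origin (TCP) lies midway between the tips of the shut fingers; the grasp point (between the pads) lies 19 mm behind it (bot.hold_point_z is the distance from the TCP to the grasp point, in m); z points along the fingers, y is the direction in which the jaws open and shut (so a half turn about z gives the same grasp; the last joint's range is limited). The gripper opens to 91 mm and grips with 3 to 60 N. Pads are 32 mm wide; open, the fingers measure 118 mm over their backs; the gripper's body (76 mm by 178 mm) begins 60 mm behind the grasp point.
Start: joints at [-77.407, 18.312, 89.639, -0, 72.044, -1.146], TCP at [0.137, -0.559, 0.214] pointing down, gripper open.
Joint ranges: [-177.97, 177.97], [-48.28, 115.42], [12.27, 149.76], [-77.06, 257.06], [2.81, 150.46], [-146.56, 146.56]. Speed limits (degrees/s): [147.25, 147.25, 180, 180, 180, 180].

INTERFACE

Orientations are given as [roll, pitch, yaw] about the fixed x, y, z axes, in that order (R = Rz(yaw) Ry(pitch) Rx(roll)).
In Python, from cell import bot, cams, spot_in gives the robot as it stands. The module is installed in compiled form; this text tells all that it offers.
- The arm moves only by the tool servo_tool, never from a script. Its argument "steps" is a list of rows, each an object with "turn": the turn, a rotation vector about the tool's x, y, z in degrees, a list of three; "xyz": the shift along the tool's x, y, z in mm, a list of three; "gripper": the finger opening in mm, from 0 to 91.2. In form: [{"turn": [wx, wy, wz], "xyz": [tx, ty, tz], "gripper": gripper}, ...]. A call has 1 to 12 rows; each row shifts and turns the pose as measured when the row begins, along the tool's axes as they then stand; what a row does not reach is not made up. A row lasts 1/8 s, in which the tool goes at most 62.5 mm and 10.7 degrees, less where a joint would pass 70% of its speed; a pose out of reach is approached as far as the arm can. A call is refused whole if a number of a shift passes 62.5 or a number of a turn 10.7, either way. A call with a gripper value outside its range is refused whole. The fingers move at their own pace and stop on an object; the grip force is fixed at half the most. Time passes only in rows, so rows that do not move let the fingers close. It gives the time, the measured TCP pose, the force and the opening at its end, in the units of the state.
- bot.sense(): the state, without advancing time (a new reading comes with each control period).
- cams.read_camera(name): name is "side" or "top" or "wrist"; returns the picture (420x560x3 uint8, red, green, blue); there is no depth.
- cams.camera_info(name): a dict with "mtx" (3x3 intrinsics, pixels), "eye" and "attitude" of the camera in the world. Camera axes: x right, y up, looking along -z (the intrinsics and any distortion apply to the point x, -y, -z); pixel columns grow to the right and rows downward; lengths in m; the calibration is good to about 2 mm. A picture is of the moment at which its call begins: read the wrist's pose just before it. camera_info takes no time and is no camera call; for the wrist camera it gives the pose at the moment of the call.
- bot.sign_off(): hands the job in, once; it reports no verdict.
Trained networks look in the newest picture that a camera, given by its name, has taken for a name from the list of things; names that differ only in an ending like _2 or _b are one class to them, and where a whole thing is asked for, a point or a joint stands for the part that bears it (a point fixed in the world has none). Each returns a list of dicts, best first, with "conf" (0 to 1); they miss things now and then, are a little off and sometimes report something else, mostly with a low value. They report only what shows in the picture. A call takes as long as a camera call. They do not tell look-alikes from the thing itself.
- spot_in(camera, query): "point" ([x, y, z] in m, in the coordinates of the camera as it stood for that picture, good to about 4 mm: the middle of the surface that is visible of it).
The state is a dict: "time": time; "qpos": joint angles; "joint_vel": joint speeds; "joint_torque": joint torques, N m; "position": TCP position; "tool_rot": TCP orientation; "wrist_force": force on the tool from outside, world axes, zero at the start; "torque": the same for the moment, N m; "gripper_width": finger opening in m.
Only numpy, scipy, OpenCV 4.12 (cv2) and the standard library are available. Lean on these libraries where they do the work, as an engineer would, in place of code of your own. Each camera call takes 0.05 s, during which the arm holds its last target. There are 200 camera calls.

## Working session

There is one attempt and no reset: what is moved stays moved. The work goes in short steps, Python scripts to look and compute and a tool call to move; the robot and the scene stay as the last step left them, time stands still between calls to the robot, and variables do not carry over. Pictures are saved under pics/ and viewed, about 8 in all and at most 12, crops included, and the job is handed in when it is done.

Besides the shell and the picture viewer there is one more tool, called after "Call:" as name(argument=value, ...) on one line, values as JSON. servo_tool: Moves the arm, as the interface text tells. Its arguments: {"type":"object","properties":{"steps":{"type":"array","items":{"type":"object","properties":{"turn":{"type":"array","items":{"type":"number"}},"xyz":{"type":"array","items":{"type":"number"}},"gripper":{"type":"number"}}}}},"required":["steps"]}

```bash
mkdir -p pics; cat > h.py <<'E'
import numpy as np, cv2
from cell import bot, cams, spot_in
def info(c):
    i=cams.camera_info(c); A=np.array(i["attitude"]); 
    if A.shape!=(3,3):
        from scipy.spatial.transform import Rotation as R
        A=R.from_euler('xyz',A,degrees=True).as_matrix() if A.size==3 else R.from_quat(A).as_matrix()
    return np.array(i["mtx"]),np.array(i["eye"]),A,i
def pix(c,P):
    K,e,A,_=info(c); p=A.T@(np.array(P)-e); q=K@np.array([p[0],-p[1],-p[2]]); return q[:2]/q[2]
def world(c,p):
    K,e,A,_=info(c); return A@np.array(p)+e
def ray(c,uv,z):
    K,e,A,_=info(c); d=np.linalg.solve(K,[uv[0],uv[1],1]); d=A@np.array([d[0],-d[1],-d[2]]); return e+d*(z-e[2])/d[2]
def snap(c,n): 
    im=cams.read_camera(c); cv2.imwrite(f"pics/{n}.png",im[...,::-1]); return im
def find(c,q,n=3):
    for r in spot_in(c,q)[:n]:
        w=world(c,r["point"]); print(c,q,round(r["conf"],2),w.round(3),pix(c,w).round(0))
E
python3 - <<'E'
from h import *
print(cams.camera_info("top")); print(cams.camera_info("side"))
a=snap("top","t0"); b=snap("side","s0")
for q in ["grader","handle","pivot","pan","bin","puck2_c"]: find("top",q)
for q in ["grader","handle"]: find("side",q)
print(bot.sense())
E
```

```text
{'mtx': array([[431.57332715,   0.        , 283.2494963 ],
       [  0.        , 431.57332715, 212.92194284],
       [  0.        ,   0.        ,   1.        ]]), 'eye': array([ 0.39716181, -0.01567184,  1.42745684]), 'attitude': array([  7.28525878,  -0.9278811 , -88.55513545])}
{'mtx': array([[497.9277115 ,   0.        , 272.84476633],
       [  0.        , 497.9277115 , 211.0445286 ],
       [  0.        ,   0.        ,   1.        ]]), 'eye': array([ 0.45811428, -0.95874107,  1.11946906]), 'attitude': array([44.58389831, -1.0672776 , -5.80938972])}
top grader 0.76 [ 0.56  -0.026  0.009] [281. 218.]
top handle 0.97 [ 0.585 -0.024  0.163] [281. 204.]
top handle 0.36 [ 0.564 -0.026  0.008] [281. 217.]
top pivot 0.62 [ 0.588 -0.025  0.161] [281. 203.]
top pan 0.6 [ 0.563 -0.021  0.004] [279. 218.]
top bin 0.72 [ 0.563 -0.024  0.009] [280. 218.]
top puck2_c 0.73 [ 0.568 -0.04   0.183] [286. 209.]
top puck2_c 0.53 [0.38  0.132 0.025] [230. 272.]
top puck2_c 0.48 [ 0.717 -0.25   0.02 ] [349. 173.]
side grader 0.9 [ 0.557 -0.078  0.033] [269. 258.]
side handle 0.85 [ 0.587 -0.021  0.162] [279. 210.]
{'time': 0.5, 'qpos': array([-7.74071547e+01,  1.83123995e+01,  8.96418549e+01,  4.69491935e-04,
        7.20452272e+01, -1.14705302e+00]), 'joint_vel': array([ 0.00585921, -0.03500081,  0.07406257,  0.02321954,  0.0707802 ,
       -0.08383835]), 'joint_torque': array([-1.31556330e-04, -4.11991131e+01, -2.32039386e+01,  7.28609157e-02,
        3.84888472e-02, -2.20563442e-05]), 'position': array([ 0.13655999, -0.55853369,  0.21395153]), 'tool_rot': array([ 1.79999473e+02, -4.36160859e-04,  1.37397536e+01]), 'wrist_force': array([-0.10335877, -0.38796074,  0.6377897 ]), 'torque': array([ 0.07295194,  0.02613829, -0.05055247]), 'gripper_width': 0.0913069032132872}
```

View pics/t0.png

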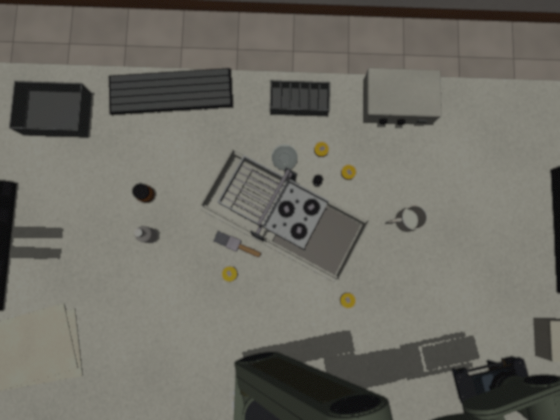

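View pics/s0.png

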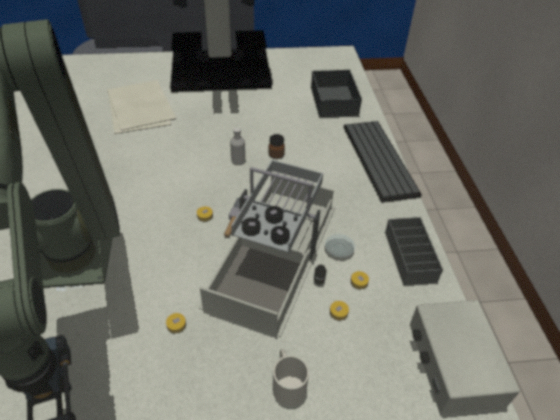

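The top view shows the grader at (203..366, 152..277), with its barred end up-left and the bin down-right. The handle bar runs from about (262,237) to (290,173). There are three pucks on the tray at (287,208), (311,207) and (299,230). The yellow look-alike rings lie on the bench at (321,149), (348,172), (230,273) and (347,300). I'll take one close crop and fit the bar.

```bash
python3 - <<'E'
from h import *
a=cv2.imread("pics/t0.png")[130:300,180:390]; b=cv2.imread("pics/s0.png")[150:340,190:360]
A=cv2.resize(a,None,fx=3.8,fy=3.8,interpolation=cv2.INTER_CUBIC)[:600]; cv2.imwrite("pics/c0.png",cv2.convertScaleAbs(A,alpha=1.4,beta=10))
B=cv2.resize(b,None,fx=3.1,fy=3.1,interpolation=cv2.INTER_CUBIC)[:600]; cv2.imwrite("pics/c1.png",cv2.convertScaleAbs(B,alpha=1.4,beta=10))
E
```

```text
(no output)
```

View pics/c0.png

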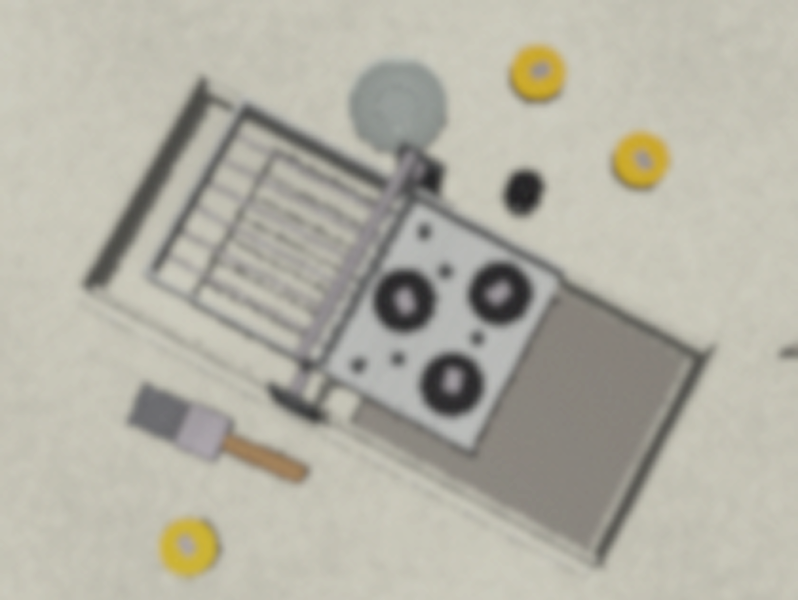

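View pics/c1.png

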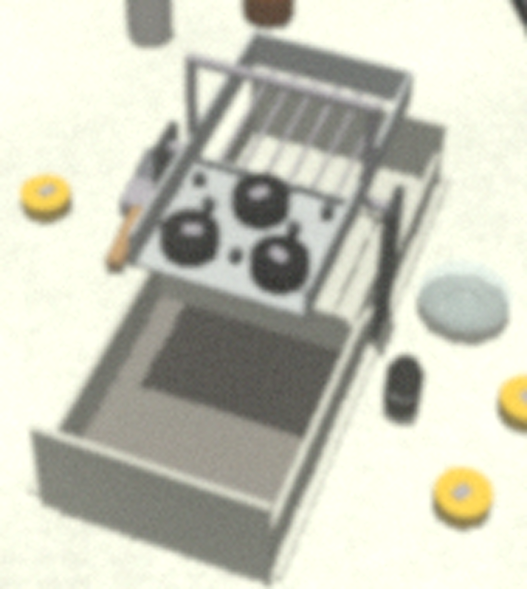

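Top crop: the bar runs from about (413,155) to (305,372), five dark slugs lie among the pucks, and the tray is level. Side crop: the bar runs from (190,62) to (395,105). Next I compute the geometry from both views.

```bash
python3 - <<'E'
from h import *
for c,s,o,ps in [("top",3.8,(180,130),[(413,155),(307,372)]),("side",3.1,(190,150),[(190,62),(397,106)])]:
    w=[ray(c,(p[0]/s+o[0],p[1]/s+o[1]),.27) for p in ps]; d=w[1]-w[0]
    print(c,np.round(w,3),"mid",(w[0]+w[1])/2,"len",np.linalg.norm(d),"ang",np.degrees(np.arctan2(d[1],d[0])))
# long base edges from top crop (bin/pan corners)
c=[ray("top",(x/3.8+180,y/3.8+130),z) for x,y,z in [(205,85,.08),(705,352,.1),(600,560,.1),(90,287,.08)]]
print(np.round(c,3)); 
for i,j in[(0,1),(3,2),(2,1),(3,0)]:
    d=c[j]-c[i]; print(np.degrees(np.arctan2(d[1],d[0])), np.linalg.norm(d))
print(np.mean(c,0))
E
```

```text
top [[ 0.662 -0.043  0.27 ]
 [ 0.503  0.029  0.27 ]] mid [ 0.58281027 -0.00696588  0.27      ] len 0.17421295829131841 ang 155.83193826366835
side [[ 0.518  0.027  0.27 ]
 [ 0.683 -0.042  0.27 ]] mid [ 0.60024442 -0.00748091  0.27      ] len 0.17840995996391917 ang -22.52702434267257
[[ 0.761  0.129  0.08 ]
 [ 0.544 -0.289  0.1  ]
 [ 0.374 -0.204  0.1  ]
 [ 0.587  0.218  0.08 ]]
-117.40844219464277 0.4716130856555278
-116.74131185685648 0.47310829655297476
-26.37046816045978 0.18987968066932345
-26.82915392889727 0.19536215303566537
[ 0.56632371 -0.03653799  0.09      ]
```

Call:
servo_tool(steps=[{"turn": [0,0,-10],"xyz": [0,0,-30],"gripper": 91},{"turn": [0,0,-10],"xyz": [0,0,-30],"gripper": 91},{"turn": [0,0,-10],"xyz": [0,0,-30],"gripper": 91},{"turn": [0,0,-10],"xyz": [0,0,-30],"gripper": 91},{"turn": [0,0,-10],"xyz": [0,0,-30],"gripper": 91},{"turn": [0,0,-10],"xyz": [0,0,-30],"gripper": 91},{"turn": [0,0,-10],"xyz": [0,0,-20],"gripper": 91}])

```text
time: 1.38
position: [0.1364, -0.5576, 0.4182]
tool_rot: [-179.9, -0.3, 86.1]
wrist_force: [0.6, -0.5, -0.6]
gripper_width: 0.0912
```

```bash
cat >> h.py <<'E'
from scipy.spatial.transform import Rotation as R
def go(t,yaw=153.5):
    s=bot.sense(); r=R.from_euler('xyz',s["tool_rot"],degrees=True)
    print("t",round(s["time"],2),"pos",s["position"].round(4),"rot",s["tool_rot"].round(1),"F",s["wrist_force"].round(1),"w",s["gripper_width"].round(4),"q",s["qpos"].round(0))
    print("tool shift mm",(r.inv().apply(np.array(t)-s["position"])*1000).round(1),"turn",np.degrees((r.inv()*R.from_euler('xyz',[180,0,yaw],degrees=True)).as_rotvec()).round(1))
E
python3 -c "
from h import *
go([.588,-.007,.42])"
```

```text
Traceback (most recent call last):
  File "h.py", line 23, in go
    print("t",round(s["time"],2),"pos",s["position"].round(4),"rot",s["tool_rot"].round(1),"F",s["wrist_force"].round(1),"w",s["gripper_width"].round(4),"q",s["qpos"].round(0))
                                                                                                                             ^^^^^^^^^^^^^^^^^^^^^^^^
AttributeError: 'float' object has no attribute 'round'
```

Call:
servo_tool(steps=[{"xyz": [44,32,0]},{"xyz": [44,32,0]},{"xyz": [44,32,0]},{"xyz": [44,32,0]},{"xyz": [44,32,0]},{"xyz": [44,32,0]},{"xyz": [44,32,0]},{"xyz": [44,32,0]},{"xyz": [44,32,0]},{"xyz": [44,32,0]},{"xyz": [44,32,0]}])

```text
invalid input at $.steps[0]: expected keys turn, xyz, gripper
```

```bash
sed -i 's/s\["gripper_width"\].round(4)/round(s["gripper_width"],4)/' h.py
python3 -c "
from h import *
go([.588,-.007,.42])"
```

```text
t 1.38 pos [ 0.1364 -0.5576  0.4182] rot [-179.9   -0.3   86.1] F [ 0.6 -0.5 -0.6] w 0.0912 q [-77.  16.  65.   0. 100. -73.]
tool shift mm [5.804e+02 4.127e+02 3.000e-01] turn [  0.1  -0.3 -67.4]
```

Call:
servo_tool(steps=[{"turn": [0,0,0],"xyz": [44,32,0],"gripper": 91},{"turn": [0,0,0],"xyz": [44,32,0],"gripper": 91},{"turn": [0,0,0],"xyz": [44,32,0],"gripper": 91},{"turn": [0,0,0],"xyz": [44,32,0],"gripper": 91},{"turn": [0,0,0],"xyz": [44,32,0],"gripper": 91},{"turn": [0,0,0],"xyz": [44,32,0],"gripper": 91},{"turn": [0,0,0],"xyz": [44,32,0],"gripper": 91},{"turn": [0,0,0],"xyz": [44,32,0],"gripper": 91},{"turn": [0,0,0],"xyz": [44,32,0],"gripper": 91},{"turn": [0,0,0],"xyz": [44,32,0],"gripper": 91},{"turn": [0,0,0],"xyz": [44,32,0],"gripper": 91},{"turn": [0,0,0],"xyz": [44,32,0],"gripper": 91}])

```text
time: 2.88
position: [0.5671, -0.0456, 0.4215]
tool_rot: [179.7, 0.1, 85.7]
wrist_force: [0.5, -0.8, -0.1]
gripper_width: 0.0913
```

Call:
servo_tool(steps=[{"turn": [0,0,-10],"xyz": [0,0,0],"gripper": 91},{"turn": [0,0,-10],"xyz": [0,0,0],"gripper": 91},{"turn": [0,0,-10],"xyz": [0,0,0],"gripper": 91},{"turn": [0,0,-10],"xyz": [0,0,0],"gripper": 91},{"turn": [0,0,-10],"xyz": [0,0,0],"gripper": 91},{"turn": [0,0,-10],"xyz": [0,0,0],"gripper": 91},{"turn": [0,0,-6],"xyz": [0,0,0],"gripper": 91}])

```text
time: 3.75
position: [0.5696, -0.0409, 0.4192]
tool_rot: [-180.0, 0.2, 154.3]
wrist_force: [-0.9, 0.7, -0.5]
gripper_width: 0.0912
```

```bash
python3 -c "
from h import *
go([.588,-.007,.42])
snap('wrist','w0'); find('wrist','handle'); find('wrist','pivot'); print(info('wrist')[3])"
```

```text
t 3.75 pos [ 0.5696 -0.0409  0.4192] rot [-180.     0.2  154.3] F [-0.9  0.7 -0.5] w 0.0912 q [ -5.  15.  65.  -0.  99. -70.]
tool shift mm [-1.9 38.5 -0.8] turn [-0.   0.2  0.8]
wrist handle 0.65 [ 0.593 -0.018  0.161] [299. 191.]
wrist pivot 0.76 [ 0.59  -0.022  0.164] [296. 191.]
{'mtx': array([[310.44423689,   0.        , 277.34963573],
       [  0.        , 310.44423689, 210.63508943],
       [  0.        ,   0.        ,   1.        ]]), 'eye': array([ 0.50928841, -0.01122469,  0.59082577]), 'attitude': array([-1.39852233e+01, -1.55516318e-02,  6.40138169e+01])}
```

View pics/w0.png

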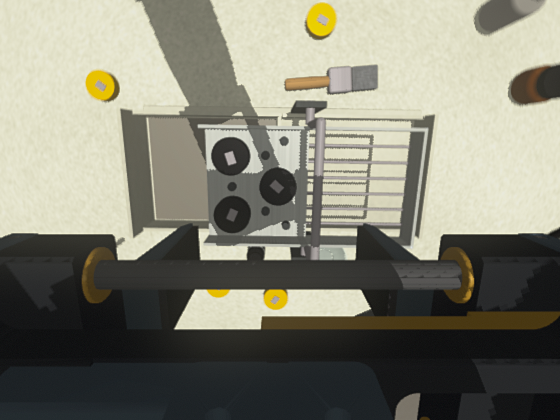

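The wrist view shows the bar from about (320,120) at the top to (315,255), the tray level, and three pucks and five slugs on the plain floor.

```bash
python3 -c "
from h import *
w=[ray('wrist',p,.27) for p in [(320,120),(316,250)]]; d=w[0]-w[1]; print(np.round(w,4), np.degrees(np.arctan2(d[1],d[0])),np.linalg.norm(d))
w=[ray('wrist',p,.16) for p in [(205,127),(304,127),(304,242),(204,242)]]; print(np.round(w,4)) # plain floor corners
for i,j in[(0,1),(3,2),(2,1),(3,0)]:
    d=w[j]-w[i]; print(np.degrees(np.arctan2(d[1],d[0])), np.linalg.norm(d))
print((w[1]+w[2])/2)
for z in (.43,.27): print(pix('wrist',[.588,-.007,z]))
"
```

```text
[[ 0.5163  0.0325  0.27  ]
 [ 0.6399 -0.0275  0.27  ]] 154.08107860893597 0.13735174652551652
[[ 0.4595 -0.0947  0.16  ]
 [ 0.5176  0.0246  0.16  ]
 [ 0.6656 -0.0438  0.16  ]
 [ 0.6013 -0.1756  0.16  ]]
64.0141134404461 0.1326786043442061
64.00823191062572 0.1467016882278742
155.2023612728669 0.1629746785739715
150.27644667944665 0.16327185569247868
[ 0.59157799 -0.00958899  0.16      ]
[346.08455254 260.94520184]
[313.50588723 200.52921464]
```

Call:
servo_tool(steps=[{"turn": [0,0,0],"xyz": [-5,40,0],"gripper": 91},{"turn": [0,0,0],"xyz": [0,2,40],"gripper": 91},{"turn": [0,0,0],"xyz": [0,0,40],"gripper": 91},{"turn": [0,0,0],"xyz": [0,0,45],"gripper": 91},{"turn": [0,0,0],"xyz": [0,0,40],"gripper": 60},{"turn": [0,0,0],"xyz": [0,0,3],"gripper": 40},{"turn": [0,0,0],"xyz": [0,0,0],"gripper": 40}])

```text
time: 4.78
position: [0.5957, -0.0046, 0.2494]
tool_rot: [179.8, 0.5, 153.2]
wrist_force: [-0.1, 0.3, 0.2]
gripper_width: 0.0639
```

```bash
python3 -c "
from h import *
go([.591,-.007,.251],154)"
```

```text
t 4.78 pos [ 0.5957 -0.0046  0.2494] rot [179.8   0.5 153.2] F [-0.1  0.3  0.2] w 0.0639 q [ -2.  19.  84.  -0.  77. -65.]
tool shift mm [ 3.1 -4.2 -1.7] turn [ 0.2  0.5 -0.8]
```

Call:
servo_tool(steps=[{"turn": [0,0,-0.8],"xyz": [3,-4,0],"gripper": 20},{"turn": [0,0,0],"xyz": [0,0,0],"gripper": 20},{"turn": [0,0,0],"xyz": [0,0,0],"gripper": 20},{"turn": [0,0,0],"xyz": [0,0,0],"gripper": 20},{"turn": [0,0,0],"xyz": [0,0,0],"gripper": 20},{"turn": [0,0,0],"xyz": [0,0,0],"gripper": 20}])

```text
time: 5.52
position: [0.5932, -0.0072, 0.2546]
tool_rot: [179.6, 1.0, 154.0]
wrist_force: [-0.3, 0.0, 0.6]
gripper_width: 0.0204
```

```bash
python3 -c "
from h import *
go([.591,-.007,.251],154); s=snap('side','s1')[150:260,220:360]; snap('wrist','w1')
cv2.imwrite('pics/s1c.png',cv2.resize(s,None,fx=4,fy=4,interpolation=2)[...,::-1])"
```

```text
t 5.53 pos [ 0.5932 -0.0072  0.2546] rot [179.6   1.  154. ] F [-0.3  0.   0.6] w 0.0204 q [ -2.  18.  84.  -0.  77. -66.]
tool shift mm [ 2.2 -0.8  3.6] turn [0.4 1.  0. ]
```

View pics/s1c.png

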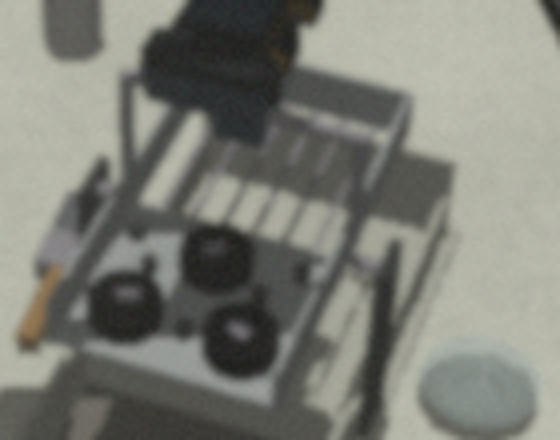

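The fingers now straddle the bar with no contact force, and the tray is still level with the pucks and slugs in place. I'll tilt the barred end down, step by step.

Call:
servo_tool(steps=[{"turn": [0.4,1,0],"xyz": [0,0,3],"gripper": 14},{"turn": [0,0,0],"xyz": [0,8,0],"gripper": 14},{"turn": [0,0,0],"xyz": [0,8,1],"gripper": 14},{"turn": [0,0,0],"xyz": [0,8,2],"gripper": 14},{"turn": [0,0,0],"xyz": [0,6,2],"gripper": 14},{"turn": [0,0,0],"xyz": [0,4,2],"gripper": 14},{"turn": [0,0,0],"xyz": [0,4,2],"gripper": 14}])

```text
time: 6.5
position: [0.6064, 0.0171, 0.2427]
tool_rot: [-178.4, -0.1, 153.9]
wrist_force: [-3.3, -5.3, 3.0]
gripper_width: 0.0141
```

```bash
cat >> h.py <<'E'
H=np.array([.5932,-.0072]); Y=np.array([.438,.899])
def arm(th): # target for tilt th
    p=H+Y*.11*np.sin(th); go([*p,.251-.11*(1-np.cos(th))],154)
    s=bot.sense(); print("across mm",((s["position"][:2]-H)@Y*1000).round(1),"Fy",(s["wrist_force"][:2]@Y).round(1))
E
python3 -c "
from h import *
arm(.35)"
```

```text
t 6.5 pos [0.6064 0.0171 0.2427] rot [-1.784e+02 -1.000e-01  1.539e+02] F [-3.3 -5.3  3. ] w 0.0141 q [  1.  21.  82.  -1.  78. -62.]
tool shift mm [ 1.3 10.  -1.9] turn [-1.6 -0.1 -0.1]
across mm 27.6 Fy -6.2
```

Call:
servo_tool(steps=[{"turn": [-1,0,0],"xyz": [0,5,0],"gripper": 14},{"turn": [-0.6,0,0],"xyz": [0,5,1],"gripper": 14},{"turn": [0,0,0],"xyz": [0,5,1],"gripper": 14},{"turn": [0,0,0],"xyz": [0,5,1],"gripper": 14},{"turn": [0,0,0],"xyz": [0,5,2],"gripper": 14},{"turn": [0,0,0],"xyz": [0,0,0],"gripper": 14},{"turn": [0,0,0],"xyz": [0,0,0],"gripper": 14},{"turn": [0,0,0],"xyz": [0,0,0],"gripper": 14}])

```text
time: 7.5
position: [0.614, 0.0319, 0.2369]
tool_rot: [-178.7, -0.2, 153.8]
wrist_force: [-0.9, -2.7, 1.6]
gripper_width: 0.0142
```

```bash
python3 -c "
from h import *
arm(.5); snap('wrist','w2'); snap('side','s2')
find('wrist','puck0_c',5); find('side','puck0_c',5);find('wrist','slug0_center',7)
a=cv2.imread('pics/w2.png'); b=cv2.imread('pics/s2.png')[140:260,210:360]
cv2.imwrite('pics/m2.png',np.vstack([cv2.resize(a[60:300,100:460],(600,320)),cv2.resize(b,(350,280),interpolation=2)@np.eye(3) if 0 else cv2.copyMakeBorder(cv2.resize(b,(350,280),interpolation=2),0,0,0,250,0)]))"
```

```text
t 7.5 pos [0.614  0.0319 0.2369] rot [-178.7   -0.2  153.8] F [-0.9 -2.7  1.6] w 0.0142 q [  2.  22.  81.  -1.  78. -61.]
tool shift mm [ 1.6  8.4 -0.8] turn [-1.3 -0.2 -0.2]
across mm 44.3 Fy -2.8
wrist puck0_c 0.77 [ 0.547 -0.005  0.19 ] [190. 168.]
side puck0_c 0.69 [ 0.579 -0.026  0.193] [276. 204.]
side puck0_c 0.51 [ 0.547 -0.012  0.183] [264. 204.]
wrist slug0_center 0.77 [ 0.575 -0.034  0.184] [178. 218.]
```

View pics/m2.png

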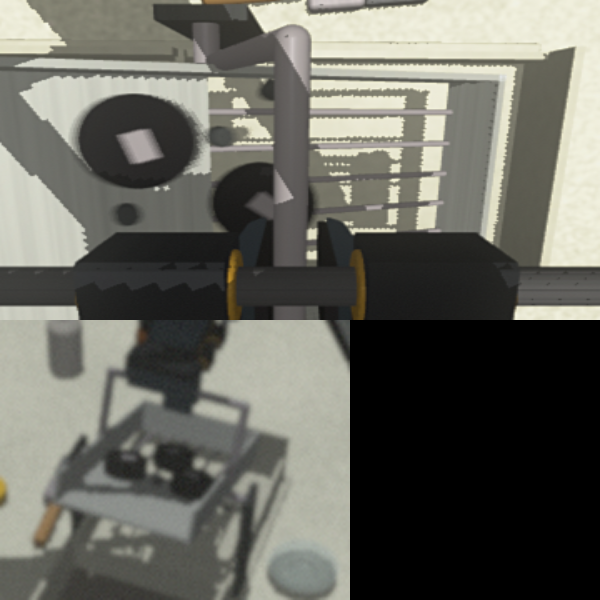

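The tray is tilted about 0.37 rad and the load has begun to slide: one puck is past the bar edge at (265,200), and slugs show at (125,213), (220,137) and (270,90). I'll tilt further.

Call:
servo_tool(steps=[{"turn": [-1.3,0,0],"xyz": [0,5,1],"gripper": 14},{"turn": [0,0,0],"xyz": [0,6,1],"gripper": 14},{"turn": [0,0,0],"xyz": [0,5,1],"gripper": 14},{"turn": [0,0,0],"xyz": [0,5,2],"gripper": 14},{"turn": [0,0,0],"xyz": [0,5,2],"gripper": 14},{"turn": [0,0,0],"xyz": [0,0,0],"gripper": 14},{"turn": [0,0,0],"xyz": [0,0,0],"gripper": 14},{"turn": [0,0,0],"xyz": [0,0,0],"gripper": 14},{"turn": [0,0,0],"xyz": [0,0,0],"gripper": 14},{"turn": [0,0,0],"xyz": [0,0,0],"gripper": 14}])

```text
time: 9.0
position: [0.6245, 0.0543, 0.2263]
tool_rot: [-179.6, -0.5, 153.8]
wrist_force: [-1.8, -3.4, -1.9]
gripper_width: 0.0141
```

```bash
python3 -c "
from h import *
arm(.62); snap('wrist','w3'); snap('top','t3'); snap('side','s3')
find('wrist','puck0_c',5);find('wrist','slug0_center',7);find('top','slug0_center',7);find('side','slug0_center',7)
a=cv2.imread('pics/w3.png'); b=cv2.imread('pics/s3.png')[140:260,210:360];c=cv2.imread('pics/t3.png')[140:260,190:340]
r=lambda x:cv2.resize(x,(350,280),interpolation=2)
cv2.imwrite('pics/m3.png',np.vstack([cv2.resize(a[60:300,60:540],(700,320)),np.hstack([r(b),r(c)])]))"
```

```text
t 9.0 pos [0.6245 0.0543 0.2263] rot [-179.6   -0.5  153.8] F [-1.8 -3.4 -1.9] w 0.0141 q [  4.  23.  81.  -0.  77. -60.]
tool shift mm [ 1.2 -5.1 -4.2] turn [-0.4 -0.5 -0.2]
across mm 69.0 Fy -3.8
wrist puck0_c 0.88 [0.588 0.104 0.114] [309. 149.]
```

View pics/m3.png

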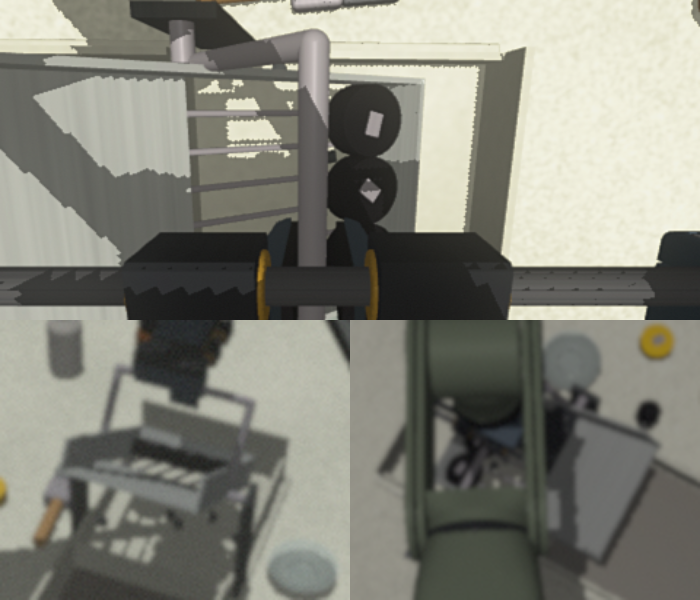

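The pucks rest against the end wall, and something dark sits between them at (333,155). I'll lift off for a clear count of the slugs.

Call:
servo_tool(steps=[{"turn": [0,0,0],"xyz": [0,-2,-10],"gripper": 40},{"turn": [0,0,0],"xyz": [0,0,-45],"gripper": 60},{"turn": [0,0,0],"xyz": [0,0,-60],"gripper": 91},{"turn": [0,0,0],"xyz": [-30,0,-60],"gripper": 91},{"turn": [0,0,0],"xyz": [-50,0,-10],"gripper": 91},{"turn": [0,0,0],"xyz": [0,0,0],"gripper": 91}])

```text
time: 10.1
position: [0.6981, 0.0233, 0.4179]
tool_rot: [179.4, 0.1, 154.1]
wrist_force: [-1.1, 0.5, -0.3]
gripper_width: 0.071
```

```bash
python3 -c "
from h import *
arm(.62); snap('wrist','w4'); snap('side','s4')
find('wrist','puck0_c',5);find('wrist','slug0_center',7);find('side','slug0_center',7)
a=cv2.imread('pics/w4.png'); b=cv2.imread('pics/s4.png')[140:260,210:360]
cv2.imwrite('pics/m4.png',np.vstack([cv2.resize(a[80:280,130:490],(720,400),interpolation=2),cv2.copyMakeBorder(cv2.resize(b,(250,200),interpolation=2),0,0,0,470,0)]))"
```

```text
t 10.1 pos [0.6981 0.0233 0.4179] rot [1.794e+02 1.000e-01 1.541e+02] F [-1.1  0.5 -0.3] w 0.071 q [  1.  29.  44.   1. 107. -63.]
tool shift mm [ 81.2 -11.4 187.2] turn [0.6 0.1 0.1]
across mm 73.4 Fy 0.0
wrist puck0_c 0.58 [ 0.563 -0.042  0.214] [174. 114.]
wrist puck0_c 0.56 [0.587 0.104 0.114] [292.  88.]
wrist slug0_center 0.37 [ 0.563 -0.038  0.214] [177. 112.]
side slug0_center 0.59 [ 0.578 -0.007  0.208] [275. 195.]
```

View pics/m4.png

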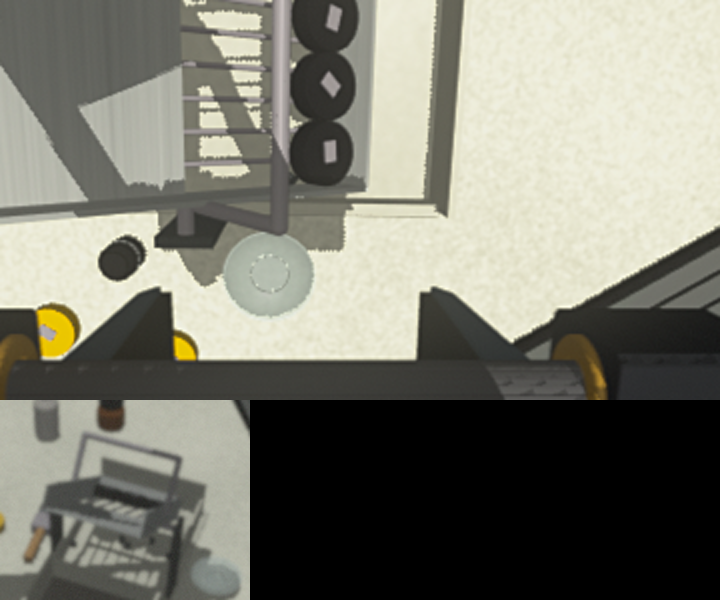

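Call:
servo_tool(steps=[{"turn": [0,0,0],"xyz": [22,55,0],"gripper": 91},{"turn": [0,0,0],"xyz": [22,55,0],"gripper": 91},{"turn": [0,0,0],"xyz": [0,0,0],"gripper": 91}])

```text
time: 10.72
position: [0.6997, 0.1462, 0.4216]
tool_rot: [179.4, -0.1, 154.2]
wrist_force: [0.3, 0.0, 0.5]
gripper_width: 0.0906
```

```bash
python3 -c "
from h import *
arm(.62); snap('wrist','w5')
for p in [(285,224),(300,222)]: print(ray('side',p,.012).round(3), ((ray('side',p,.012)[:2]-H)@Y).round(3))
a=cv2.imread('pics/w5.png'); b=cv2.imread('pics/s4.png')[175:250,230:330]
c=[pix('wrist',[*(H+Y*.1+np.array([.899,-.438])*sx),.1]) for sx in(-.08,.08)];print(c)
m=np.mean(c,0).astype(int); x0=max(0,m[0]-110); y0=max(0,m[1]-100)
print(x0,y0)
cv2.imwrite('pics/m5.png',np.hstack([cv2.resize(a[y0:y0+200,x0:x0+180],(495,550),interpolation=2),cv2.copyMakeBorder(cv2.resize(b,(300,225),interpolation=2),0,325,0,0,0)]))"
```

```text
t 10.72 pos [0.6997 0.1462 0.4216] rot [ 1.794e+02 -1.000e-01  1.542e+02] F [0.3 0.  0.5] w 0.0906 q [ 11.  32.  39.   1. 109. -53.]
tool shift mm [  28.8 -122.4  189.9] turn [ 0.6 -0.1  0.2]
across mm 184.5 Fy 0.1
[0.62  0.067 0.012] 0.079
[0.667 0.072 0.012] 0.103
[array([220.49307313, 105.0243702 ]), array([224.70428125, 208.15407878])]
112 56
```

View pics/m5.png

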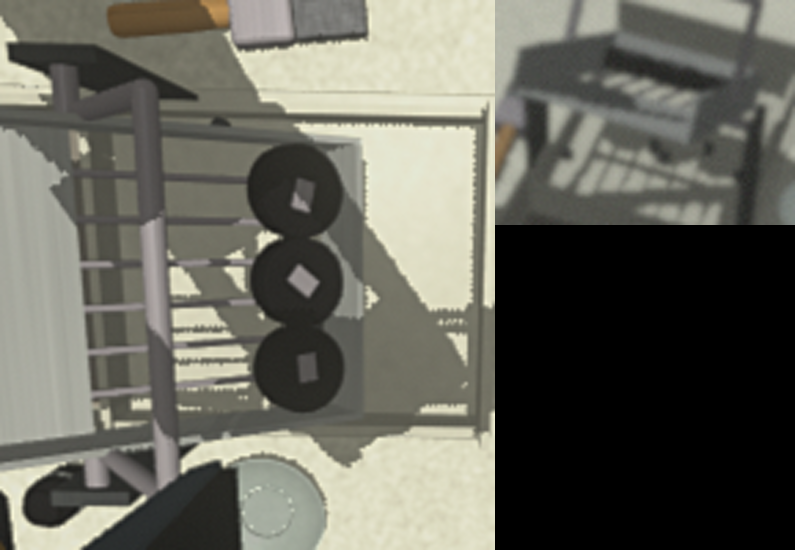

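```bash
python3 -c "
from h import *
X=np.array([.899,-.438])
for z in (.012,.1): 
  w=ray('wrist',(192,100),z); print(z,w.round(3),'gx',((w[:2]-H)@X).round(3),'gy',((w[:2]-H)@Y).round(3))
for p in [(253.5,225),(285,224),(300,226)]: # side blobs
  w=ray('side',p,.012); print('gx',((w[:2]-H)@X).round(3),'gy',((w[:2]-H)@Y).round(3))
arm(.0)
"
```

```text
0.012 [0.522 0.067 0.012] gx -0.096 gy 0.036
0.1 [0.54  0.083 0.1  ] gx -0.087 gy 0.058
gx -0.096 gy 0.04
gx -0.008 gy 0.079
gx 0.037 gy 0.087
t 10.78 pos [0.6997 0.1439 0.4221] rot [179.5   0.  154. ] F [ 0.1 -0.8  0.7] w 0.0912 q [ 11.  32.  39.   0. 109. -53.]
tool shift mm [  29.7 -184.1  169.4] turn [0.5 0.  0. ]
across mm 182.5 Fy -0.7
```

Two cameras agree on one slug in the pan near its side wall, and two more show under the tray. Both close views show no slug on the tray floor, the bars or around the pucks. I'll regrip the handle and bring it to level.

Call:
servo_tool(steps=[{"turn": [0,0,0],"xyz": [15,-57,0],"gripper": 70},{"turn": [0,0,0],"xyz": [15,-57,0],"gripper": 70},{"turn": [0,0,0],"xyz": [0,-5,40],"gripper": 70},{"turn": [0,0,0],"xyz": [0,0,40],"gripper": 70},{"turn": [0,0,0],"xyz": [0,0,40],"gripper": 70}])

```text
time: 11.4
position: [0.6169, 0.0422, 0.3021]
tool_rot: [179.4, 0.6, 153.8]
wrist_force: [0.4, -0.1, 0.2]
gripper_width: 0.07
```

```bash
python3 -c "
from h import *
arm(.65)"
```

```text
t 11.4 pos [0.6169 0.0422 0.3021] rot [179.4   0.6 153.8] F [ 0.4 -0.1  0.2] w 0.07 q [  3.  20.  75.   0.  84. -61.]
tool shift mm [ 0.5 11.  73.7] turn [ 0.6  0.6 -0.2]
across mm 54.8 Fy 0.1
```

Call:
servo_tool(steps=[{"turn": [0.6,0.6,0],"xyz": [0,14,5],"gripper": 70},{"turn": [0,0,0],"xyz": [0,0,40],"gripper": 60},{"turn": [0,0,0],"xyz": [0,0,32],"gripper": 40},{"turn": [0,0,0],"xyz": [0,0,0],"gripper": 14},{"turn": [0,0,0],"xyz": [0,0,0],"gripper": 14},{"turn": [0,0,0],"xyz": [0,0,0],"gripper": 14},{"turn": [0,0,0],"xyz": [0,0,0],"gripper": 14}])

```text
time: 12.28
position: [0.627, 0.054, 0.2333]
tool_rot: [179.8, 0.6, 153.6]
wrist_force: [-2.0, -3.7, -2.3]
gripper_width: 0.0151
```

```bash
python3 -c "
from h import *
arm(.65)"
```

```text
t 12.28 pos [0.627  0.054  0.2333] rot [179.8   0.6 153.6] F [-2.  -3.7 -2.3] w 0.0151 q [  4.  22.  81.  -0.  76. -60.]
tool shift mm [ 3.6 -3.3  4.7] turn [ 0.2  0.6 -0.4]
across mm 69.8 Fy -4.1
```

Call:
servo_tool(steps=[{"turn": [0,0,0],"xyz": [0,-10,-5],"gripper": 14},{"turn": [0,0,0],"xyz": [0,-11,-6],"gripper": 14},{"turn": [0,0,0],"xyz": [0,-11,-5],"gripper": 14},{"turn": [0,0,0],"xyz": [0,-11,-3],"gripper": 14},{"turn": [0,0,0],"xyz": [0,-11,-2],"gripper": 14},{"turn": [0,0,0],"xyz": [0,-10,-1],"gripper": 14},{"turn": [0,0,0],"xyz": [0,0,0],"gripper": 14}])

```text
time: 13.15
position: [0.603, 0.0065, 0.2605]
tool_rot: [177.8, 1.0, 153.6]
wrist_force: [0.2, 0.3, -0.3]
gripper_width: 0.014
```

```bash
python3 -c "
from h import *
arm(0)"
```

```text
t 13.15 pos [0.603  0.0065 0.2605] rot [177.8   1.  153.6] F [ 0.2  0.3 -0.3] w 0.014 q [ -1.  19.  83.   2.  77. -65.]
tool shift mm [  2.8 -17.    8.8] turn [ 2.2  1.  -0.4]
across mm 16.6 Fy 0.4
```

Call:
servo_tool(steps=[{"turn": [0,0,0],"xyz": [0,0,0],"gripper": 50},{"turn": [1,1,0],"xyz": [0,0,-40],"gripper": 91},{"turn": [1,0,0],"xyz": [0,0,-60],"gripper": 91},{"turn": [0,0,0],"xyz": [-20,-30,-60],"gripper": 91},{"turn": [0,0,0],"xyz": [-40,-30,0],"gripper": 91},{"turn": [0,0,0],"xyz": [0,0,0],"gripper": 91}])

```text
time: 13.9
position: [0.6275, -0.0755, 0.4189]
tool_rot: [-179.9, -0.0, 153.6]
wrist_force: [-0.1, -0.4, 0.1]
gripper_width: 0.0712
```

```bash
python3 -c "
from h import *
arm(.0); snap('wrist','w6'); np.save('i6.npy',info('wrist')[3],allow_pickle=True)"
```

```text
t 13.9 pos [ 0.6275 -0.0755  0.4189] rot [-179.9   -0.   153.6] F [-0.1 -0.4  0.1] w 0.0712 q [ -8.  22.  56.  -0. 102. -72.]
tool shift mm [ 60.9  46.3 167.8] turn [-0.1 -0.  -0.4]
across mm -46.3 Fy -0.4
```

Call:
servo_tool(steps=[{"turn": [0,0,0],"xyz": [0,60,0],"gripper": 91},{"turn": [0,0,0],"xyz": [0,60,0],"gripper": 91},{"turn": [0,0,0],"xyz": [0,60,0],"gripper": 91},{"turn": [0,0,0],"xyz": [0,0,0],"gripper": 91}])

```text
time: 14.45
position: [0.7064, 0.0937, 0.4193]
tool_rot: [-179.8, -0.1, 153.7]
wrist_force: [-0.2, -0.4, 0.6]
gripper_width: 0.0908
```

```bash
python3 -c "
from h import *
arm(.0); snap('wrist','w7'); snap('side','s7')
a=cv2.imread('pics/w6.png'); a2=cv2.imread('pics/w7.png'); b=cv2.imread('pics/s7.png')[165:255,230:340]
c=pix('wrist',[*(H+Y*.07),.05]).astype(int); print(c)
x0=max(0,c[0]-100); 
print(x0)
A=lambda x:cv2.resize(x,(400,370),interpolation=2)
l=a[40:225,270:470]; r=a2[40:225,x0:x0+200]
cv2.imwrite('pics/m7.png',np.vstack([np.hstack([A(l),A(r)]),cv2.copyMakeBorder(cv2.resize(b,(281,230),interpolation=2),0,0,0,519,0)]))"
```

```text
t 14.45 pos [0.7064 0.0937 0.4193] rot [-1.798e+02 -1.000e-01  1.537e+02] F [-0.2 -0.4  0.6] w 0.0908 q [  7.  32.  39.  -0. 109. -57.]
tool shift mm [  56.4 -140.1  168.8] turn [-0.2 -0.1 -0.3]
across mm 140.3 Fy -0.4
[238 139]
138
```

View pics/m7.png

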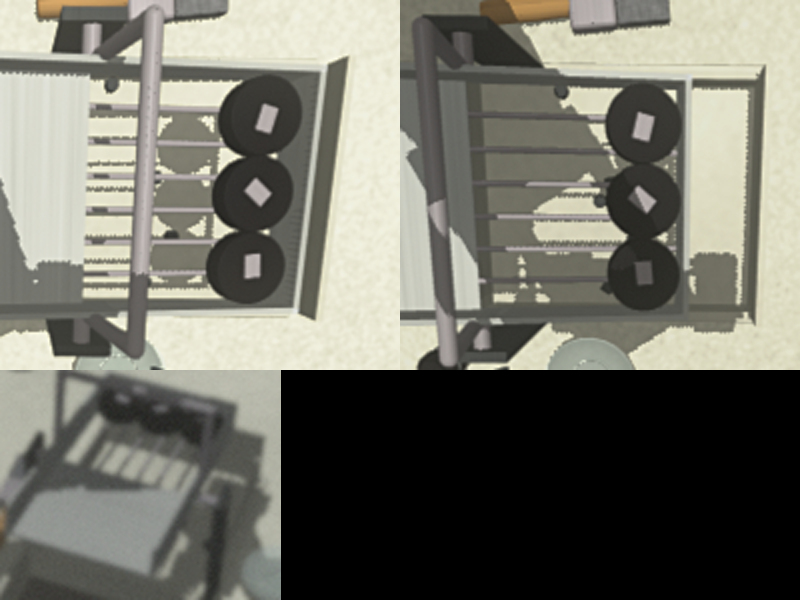

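```bash
python3 -c "
from h import *
import h
X=np.array([.899,-.438])
def show(l,p):
  for z in (.012,.165):
    w=ray('wrist',p,z); print(l,z,'gx',((w[:2]-H)@X).round(3),'gy',((w[:2]-H)@Y).round(3))
for l,p in dict(A2=(218.5,85.5),B2=(238,140),D2=(242,130),C2=(241,183.5)).items(): show(l,p)
i6=np.load('i6.npy',allow_pickle=True).item(); h.cams=type('c',(),{'camera_info':staticmethod(lambda n:i6)})
for l,p in dict(A1=(326,82.5),B1=(355,158),C1=(344,181.5)).items(): show(l,p)
"
```

```text
A2 0.012 gx -0.093 gy 0.034
A2 0.165 gx -0.07 gy 0.061
B2 0.012 gx 0.001 gy 0.064
B2 0.165 gx -0.001 gy 0.084
D2 0.012 gx -0.017 gy 0.072
D2 0.165 gx -0.014 gy 0.089
C2 0.012 gx 0.081 gy 0.067
C2 0.165 gx 0.058 gy 0.085
A1 0.012 gx -0.095 gy 0.041
A1 0.165 gx -0.072 gy 0.018
B1 0.012 gx 0.036 gy 0.098
B1 0.165 gx 0.025 gy 0.061
C1 0.012 gx 0.08 gy 0.08
C1 0.165 gx 0.057 gy 0.047
```

All five slugs are in the pan: triangulated to floor level at about gx/gy (-94,38), (0,64), (-17,72), (36,95) and (80,73) mm. The three pucks are on the bars. Next I regrip and tilt the other way.

Call:
servo_tool(steps=[{"turn": [0,0,0],"xyz": [28,-61,0],"gripper": 80},{"turn": [0,0,0],"xyz": [28,-61,0],"gripper": 80},{"turn": [0,0,0],"xyz": [0,-14,30],"gripper": 80},{"turn": [0,0,0],"xyz": [0,0,40],"gripper": 80},{"turn": [0,0,0],"xyz": [0,0,0],"gripper": 80}])

```text
time: 15.18
position: [0.5918, -0.0113, 0.3524]
tool_rot: [-179.7, 0.2, 153.0]
wrist_force: [0.2, 0.6, -0.4]
gripper_width: 0.0803
```

```bash
python3 -c "
from h import *
arm(.16)"
```

```text
t 15.18 pos [ 0.5918 -0.0113  0.3524] rot [-179.7    0.2  153. ] F [ 0.2  0.6 -0.4] w 0.0803 q [ -2.  17.  72.  -0.  91. -65.]
tool shift mm [  1.4  22.4 102.7] turn [-0.3  0.2 -1. ]
across mm -4.3 Fy 0.7
```

Call:
servo_tool(steps=[{"turn": [0,0,-1],"xyz": [1,22,15],"gripper": 80},{"turn": [0,0,0],"xyz": [0,0,45],"gripper": 80},{"turn": [0,0,0],"xyz": [0,0,45],"gripper": 60},{"turn": [0,0,0],"xyz": [0,0,0],"gripper": 14},{"turn": [0,0,0],"xyz": [0,0,0],"gripper": 14},{"turn": [0,0,0],"xyz": [0,0,0],"gripper": 14},{"turn": [0,0,0],"xyz": [0,0,0],"gripper": 14},{"turn": [0,0,0],"xyz": [0,0,0],"gripper": 14}])

```text
time: 16.18
position: [0.6099, 0.0123, 0.2576]
tool_rot: [179.6, 1.5, 154.2]
wrist_force: [-0.9, -2.6, -1.2]
gripper_width: 0.0227
```

```bash
python3 -c "
from h import *
arm(.16)"
```

```text
t 16.18 pos [0.6099 0.0123 0.2576] rot [179.6   1.5 154.2] F [-0.9 -2.6 -1.2] w 0.0227 q [  0.  19.  82.  -0.  77. -64.]
tool shift mm [ 6.7 -7.3  7.7] turn [0.4 1.5 0.2]
across mm 24.8 Fy -2.7
```

Call:
servo_tool(steps=[{"turn": [0.4,1.5,0],"xyz": [4,-8,6],"gripper": 14},{"turn": [0,0,0],"xyz": [0,-10,1],"gripper": 14},{"turn": [0,0,0],"xyz": [0,-10,0],"gripper": 14},{"turn": [0,0,0],"xyz": [0,-10,0],"gripper": 14},{"turn": [0,0,0],"xyz": [0,-10,1],"gripper": 14},{"turn": [0,0,0],"xyz": [0,-10,2],"gripper": 14}])

```text
time: 16.92
position: [0.5853, -0.0293, 0.2502]
tool_rot: [178.4, 0.0, 154.2]
wrist_force: [0.9, 6.3, 3.2]
gripper_width: 0.0144
```

```bash
python3 -c "
from h import *
arm(-.3)"
```

```text
t 16.93 pos [ 0.5853 -0.0293  0.2502] rot [178.4   0.  154.2] F [0.9 6.3 3.2] w 0.0144 q [ -5.  18.  85.   2.  76. -69.]
tool shift mm [ 2.6 -9.2  3.8] turn [1.6 0.  0.2]
across mm -23.4 Fy 6.1
```

Call:
servo_tool(steps=[{"turn": [1.6,0,0],"xyz": [2,-6,4],"gripper": 14},{"turn": [0,0,0],"xyz": [0,-5,2],"gripper": 14},{"turn": [0,0,0],"xyz": [0,-5,2],"gripper": 14},{"turn": [0,0,0],"xyz": [0,-5,2],"gripper": 14},{"turn": [0,0,0],"xyz": [0,0,0],"gripper": 14},{"turn": [0,0,0],"xyz": [0,0,0],"gripper": 14},{"turn": [0,0,0],"xyz": [0,0,0],"gripper": 14},{"turn": [0,0,0],"xyz": [0,-5,2],"gripper": 14},{"turn": [0,0,0],"xyz": [0,-5,2],"gripper": 14},{"turn": [0,0,0],"xyz": [0,0,0],"gripper": 14}])

```text
time: 18.18
position: [0.5724, -0.0521, 0.2364]
tool_rot: [179.3, 0.2, 154.1]
wrist_force: [1.0, 2.1, 0.3]
gripper_width: 0.014
```

```bash
python3 -c "
from h import *
arm(-.55); snap('wrist','w8'); find('wrist','puck0_c',6); snap('side','s8'); find('side','puck0_c',6)"
```

```text
t 18.18 pos [ 0.5724 -0.0521  0.2364] rot [179.3   0.2 154.1] F [1.  2.1 0.3] w 0.014 q [ -7.  17.  88.   1.  74. -71.]
tool shift mm [ 0.9 -8.1  1.6] turn [0.7 0.2 0.1]
across mm -49.5 Fy 2.3
wrist puck0_c 0.75 [0.548 0.024 0.185] [358. 150.]
wrist puck0_c 0.47 [ 0.582 -0.006  0.179] [336. 209.]
side puck0_c 0.86 [ 0.531 -0.007  0.164] [257. 207.]
```

Call:
servo_tool(steps=[{"turn": [0.7,0,0],"xyz": [0,-5,2],"gripper": 14},{"turn": [0,0,0],"xyz": [0,-5,2],"gripper": 14},{"turn": [0,0,0],"xyz": [0,0,0],"gripper": 14},{"turn": [0,0,0],"xyz": [0,0,0],"gripper": 14},{"turn": [0,0,0],"xyz": [0,-5,2],"gripper": 14},{"turn": [0,0,0],"xyz": [0,-5,3],"gripper": 14},{"turn": [0,0,0],"xyz": [0,0,0],"gripper": 14},{"turn": [0,0,0],"xyz": [0,0,0],"gripper": 14},{"turn": [0,0,0],"xyz": [0,0,0],"gripper": 14},{"turn": [0,0,0],"xyz": [0,0,0],"gripper": 14},{"turn": [0,0,0],"xyz": [0,0,0],"gripper": 14}])

```text
time: 19.75
position: [0.5637, -0.069, 0.226]
tool_rot: [179.9, 0.1, 154.1]
wrist_force: [1.5, 2.5, -0.7]
gripper_width: 0.0143
```

```bash
python3 -c "
from h import *
arm(-.6); snap('wrist','w9'); find('wrist','puck0_c',6); snap('side','s9'); find('side','puck0_c',6); snap('top','t9'); find('top','puck0_c',8)
print([pix('side',[*(H-Y*d),z]).round() for d,z in((.15,.02),(.14,.12))])"
```

```text
t 19.75 pos [ 0.5637 -0.069   0.226 ] rot [1.799e+02 1.000e-01 1.541e+02] F [ 1.5  2.5 -0.7] w 0.0143 q [ -8.  17.  89.   0.  73. -72.]
tool shift mm [ 0.5  6.4 -5.8] turn [0.1 0.1 0.1]
across mm -68.5 Fy 2.9
wrist puck0_c 0.83 [ 0.469 -0.116  0.028] [205. 136.]
wrist puck0_c 0.74 [ 0.679 -0.139  0.058] [267. 304.]
side puck0_c 0.77 [ 0.465 -0.125  0.024] [237. 276.]
[array([260., 280.]), array([262., 254.])]
```

Call:
servo_tool(steps=[{"turn": [0,0,0],"xyz": [0,10,-5],"gripper": 14},{"turn": [0,0,0],"xyz": [0,11,-6],"gripper": 14},{"turn": [0,0,0],"xyz": [0,11,-5],"gripper": 14},{"turn": [0,0,0],"xyz": [0,11,-3],"gripper": 14},{"turn": [0,0,0],"xyz": [0,11,-2],"gripper": 14},{"turn": [0,0,0],"xyz": [0,10,-1],"gripper": 14},{"turn": [0,0,0],"xyz": [0,0,0],"gripper": 14}])

```text
time: 20.92
position: [0.5852, -0.0258, 0.2508]
tool_rot: [-177.8, 0.1, 154.0]
wrist_force: [0.3, 0.0, 0.6]
gripper_width: 0.0139
```

```bash
python3 -c "
from h import *
arm(-.01)"
```

```text
t 20.93 pos [ 0.5852 -0.0258  0.2508] rot [-1.778e+02  1.000e-01  1.540e+02] F [0.3 0.  0.6] w 0.0139 q [ -2.  19.  84.  -2.  78. -66.]
tool shift mm [ 1.  19.1 -1. ] turn [-2.2  0.1  0. ]
across mm -20.2 Fy 0.2
```

Call:
servo_tool(steps=[{"turn": [-2.2,0,0],"xyz": [0,7,-1],"gripper": 14},{"turn": [0,0,0],"xyz": [0,8,0],"gripper": 8},{"turn": [0,0,0],"xyz": [0,6,0],"gripper": 8},{"turn": [0,0,0],"xyz": [0,0,0],"gripper": 8}])

```text
time: 21.42
position: [0.5923, -0.0119, 0.2529]
tool_rot: [-179.6, 0.2, 153.8]
wrist_force: [1.4, 2.9, -1.4]
gripper_width: 0.0094
```

```bash
python3 -c "
from h import *
arm(-.01)"
```

```text
t 21.43 pos [ 0.5923 -0.0119  0.2529] rot [-179.6    0.2  153.8] F [ 1.4  2.9 -1.4] w 0.0094 q [ -2.  19.  83.  -0.  78. -66.]
tool shift mm [1.2 3.5 1.9] turn [-0.4  0.2 -0.2]
across mm -4.6 Fy 3.2
```

Call:
servo_tool(steps=[{"turn": [0,0,0],"xyz": [0,5,0],"gripper": 8},{"turn": [0,0,0],"xyz": [0,0,0],"gripper": 8}])

```text
time: 21.68
position: [0.5938, -0.0088, 0.2532]
tool_rot: [-179.4, 0.2, 153.8]
wrist_force: [1.8, 0.7, -0.7]
gripper_width: 0.0093
```

```bash
python3 -c "
from h import *
arm(-.01)"
```

```text
t 21.68 pos [ 0.5938 -0.0088  0.2532] rot [-179.4    0.2  153.8] F [ 1.8  0.7 -0.7] w 0.0093 q [ -2.  19.  83.  -1.  78. -65.]
tool shift mm [1.3 0.1 2.2] turn [-0.6  0.2 -0.2]
across mm -1.2 Fy 1.4
```

Call:
servo_tool(steps=[{"turn": [0,0,0],"xyz": [0,0,0],"gripper": 40},{"turn": [0,0,0],"xyz": [0,0,0],"gripper": 60},{"turn": [0,0,0],"xyz": [0,0,-50],"gripper": 91},{"turn": [0,0,0],"xyz": [0,0,-60],"gripper": 91},{"turn": [0,0,0],"xyz": [0,-20,-55],"gripper": 91},{"turn": [0,0,0],"xyz": [0,-18,0],"gripper": 91},{"turn": [0,0,0],"xyz": [0,0,0],"gripper": 91}])

```text
time: 22.55
position: [0.5774, -0.0398, 0.4206]
tool_rot: [-179.7, -0.1, 154.0]
wrist_force: [0.3, -0.3, -0.3]
gripper_width: 0.0765
```

```bash
python3 -c "
from h import *
go([.5696,-.0409,.4192],154.3); snap('wrist','w10'); find('wrist','puck0_c',6); find('wrist','handle')
a=cv2.imread('pics/w0.png');b=cv2.imread('pics/w10.png')
b2=cv2.resize(b[90:270,100:450],(700,360))
s=cv2.imread('pics/side.png') if 0 else snap('side','s10')[...,::-1]
cv2.imwrite('pics/m10.png',np.vstack([b2,cv2.copyMakeBorder(cv2.resize(s[160:340,190:360],(220,233),interpolation=2),0,0,0,480,0)]))"
```

```text
t 22.55 pos [ 0.5774 -0.0398  0.4206] rot [-1.797e+02 -1.000e-01  1.540e+02] F [ 0.3 -0.3 -0.3] w 0.0765 q [ -5.  16.  64.  -0. 100. -69.]
tool shift mm [ 6.5 -4.4  1.4] turn [-0.3 -0.1 -0.3]
wrist puck0_c 0.57 [ 0.687 -0.14   0.055] [255. 252.]
wrist handle 0.59 [ 0.579 -0.031  0.159] [284. 182.]
wrist handle 0.35 [ 0.542 -0.2    0.051] [188. 196.]
```

View pics/m10.png

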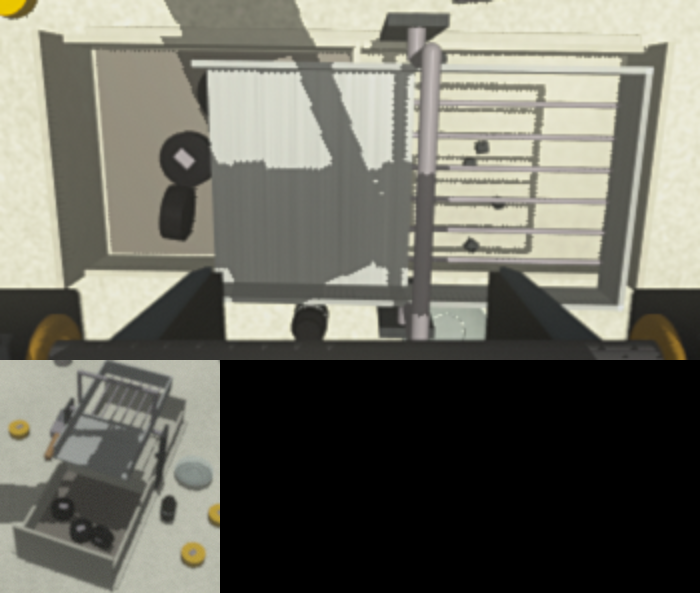

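All three pucks are in the bin, the tray is empty, and four slugs show in the pan. The fifth was seen earlier by the pan's side wall. Next I check levelness by registering the handle and tray against the first pictures.

```bash
python3 - <<'E'
from h import *
def ecc(a,b,box):
    x,y,w,h=box; A=cv2.imread(a,0)[y:y+h,x:x+w].astype(np.float32);B=cv2.imread(b,0)[y:y+h,x:x+w].astype(np.float32)
    try: 
        c,M=cv2.findTransformECC(A,B,np.eye(2,3,dtype=np.float32),cv2.MOTION_TRANSLATION,(3,200,1e-5),None,3); return M[:,2].round(2),round(c,3)
    except cv2.error as e: return "fail"
for n,b in dict(ctrl_dish=(322,232,36,32),handleL=(243,160,26,20),handleR=(308,172,22,18),openend=(228,225,60,28),barend=(262,160,50,12)).items(): print(n,ecc("pics/s0.png","pics/s10.png",b))
G=lambda y,z:np.array([*(H+Y*y),z])
p0=pix('side',G(0,.27)); print("d px per +0.1rad handle",pix('side',G(.11*np.sin(.1),.16+.11*np.cos(.1)))-p0, "openend",pix('side',G(-.14,.174))-pix('side',G(-.14,.16)))
E
```

```text
ctrl_dish (array([-0.02,  0.02], dtype=float32), 1.0)
handleL (array([-0.25,  0.41], dtype=float32), 0.954)
handleR (array([ 0.09, -0.25], dtype=float32), 0.968)
openend (array([-13.45,  -5.4 ], dtype=float32), 0.388)
barend (array([ 0.11, -0.23], dtype=float32), 0.962)
d px per +0.1rad handle [ 1.4086811  -2.46920122] openend [ 0.01572787 -3.63923509]
```

```bash
python3 -c "
from h import *
print(bot.sign_off())"
```

```text
the job is handed in; nothing more can be done
None
```

The job is done and handed in at about 22.6 s of the 54 s allowed, with the arm lifted clear of the tray. I tilted the barred end down, tipped the pucks the other way into the bin, then set the tray back level and let go.

- **Slugs:** Before tipping the pucks, I found all five in the pan by working out their positions from two wrist-camera views and the side camera. The last picture shows four of them. The fifth was by the pan's side wall and is not visible in that view. I saw no slug left on the tray.
- **Pucks:** The last side picture shows all three in the bin, and the tray is empty. The trained network found only one of the three, and it also reported a puck beside the grader, about where the black lens stands. I went by the picture.
- **Level:** Matching the handle against the first side picture gives a tilt within about 0.02 rad of the start. The matches at the handle's two ends disagreed slightly in sign. The match at the tray's open end failed because the bin contents behind it had changed, so I ignored it.
- **Other things on the bench:** Matching against the first side picture shows the glass dish has not moved. The brush, lens and yellow look-alikes look undisturbed where they show. I did not check the rinse bottle, mug or jar separately.

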